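Seat the coaster and present the cocktail pick

TASK

Press the raised side of the slate coaster down until the coaster lies flat in its wooden tray; then draw the steel cocktail pick out of its leaning glass holder, turn it level and bring it over the coaster, ready for the garnish. Finish while still holding the pick in the gripper: level, still, with its middle over the slate, about 15 cm above the trolley top. Leave the bottles and the ice box alone.

Things in the scene. Friction and masses are not known exactly. Their poses are not given: they have to be found in the camera images.
- tray: Square wooden coaster tray, 124 x 124 mm, fixed to the trolley, at any yaw. Origin: centre of its underside, z up. Recess 106 x 106 mm, its floor 10 mm above the trolley top, rim top 17 mm above it. A round-topped steel lift pin, 12 mm across, stands out of the recess floor 35 mm from the centre on the tray's +x side.
- lift_pin (a joint): The tray's lift pin: 0 = fully up (14 mm above the recess floor), 0.014 = pushed down flush. It slides straight down with stiff friction: about 5 N pushes it, and it stays where it is left.
- coaster: Loose slate coaster, 100 x 100 x 8 mm, 0.21 kg, lying in the tray. Origin: centre of its underside; z is the normal out of its upper face. At the start the lift pin props up its +x side, so that it slopes about 9 degrees. Pressed home it lies flat on the recess floor: origin 10 mm and upper face 18 mm above the trolley top, 1 mm proud of the rim.
- coaster_press (a point): Point on the coaster's upper face, 35 mm from its centre towards the raised +x side, straight above the lift pin: press down here. About 32 mm above the trolley top at the start, 18 mm when the coaster is home.
- holder: Glass holder fixed to the trolley: a foot 120 x 70 x 14 mm (long in its x) carrying a square glass tube, 19 mm outside, 9 mm bore, 112 mm deep, that leans 50 degrees from vertical towards the holder's -x side (roughly towards the robot). Origin: centre of the foot's underside, z up.
- holder_mouth (a point): Centre of the tube's open mouth, 102 mm above the trolley top. The pick comes out along the tube's axis, upwards and towards the holder's -x side.
- pick: Steel cocktail pick, 178 mm long, about 0.05 kg: a round handle 11 mm in diameter and 60 mm long, then a round shaft 5 mm in diameter and 118 mm long that ends in a point. Origin: middle of its length, on its axis; its z axis runs along the pick from the point to the handle's end. At the start it lies in the holder's tube, leaning 50 degrees like it, the point on the tube's bottom; the handle and 6 mm of shaft stand out.
- pick_grip (a point): Point on the pick's axis near the middle of the handle, 57 mm from the pick's middle and 32 mm from the handle's end: a good place to grip, about 122 mm above the trolley top at the start.
- pick_tip (a point): The pick's point, 89 mm from its middle.
- bottle0: Green closed glass bottle on the turntable, radius 34, height 200 mm; origin: centre of its underside. Leave it alone.
- bottle1: Amber closed glass bottle on the turntable, radius 31, height 170 mm; origin: centre of its underside. Leave it alone.
- bottle2: Clear closed glass bottle on the turntable, radius 36, height 150 mm; origin: centre of its underside. Leave it alone.
- turntable: Fixed round aluminium turntable, 230 mm across and 20 mm high, under the bottles. Origin: centre of its underside.
- icebox: Fixed steel ice box with a closed hinged lid, 150 x 180 mm, 116 mm high, with a knob on the lid's front edge. Origin: centre of its underside. Leave it alone.
- icebox_lid (a joint): Lid of the ice box: 0 = closed, grows as it opens.
There are look-alikes about, which are no part of the job. Of the things shaped like the tray, the wooden one is meant.

How it is judged:
By the outcome, as a careful person would: the job done as asked, in the order asked, and still so for the second after the job is handed in, while the arm keeps its last pose, push and grip.
It also fails if it takes over 48 s, if anything falls off the work surface, if the arm or the gripper's body presses on something with over 40 N, if the wrist force passes 120 N, or if a joint passes its speed limit or range.

ROBOT

A 6-joint arm with a two-finger parallel gripper is mounted at the origin on the work surface. World frame = base frame: x ahead of the robot, y to its left, z up, the work surface at z = 0. Lengths are in m, angles in rad, forces in N, time in s.
With the tool pointing down it reaches from about 0.25 to 0.775 m from the base axis. Payload 4 kg.
Tool frame: the origin (TCP) lies midway between the tips of the shut fingers; the grasp point (between the pads) lies 19 mm behind it; z points along the fingers, y is the direction in which the jaws open and shut (so a half turn about z gives the same grasp; the last joint's range is limited). The gripper opens to 94 mm and grips with 3 to 60 N. Pads are 16 mm wide; open, the fingers measure 119 mm over their backs; the gripper's body (75 mm by 177 mm) begins 78 mm behind the grasp point.
Start: joints at [-1.38, 0.087, 1.371, -0, 1.684, -0.103], TCP at [0.159, -0.526, 0.206] pointing down, gripper open.
Joint ranges: [-3.1, 3.1], [-0.76, 2.03], [0.27, 2.55], [-1.08, 4.22], [0.17, 2.65], [-2.57, 2.57]. Speed limits (rad/s): [2.79, 2.79, 3.14, 3.14, 3.14, 3.14].

INTERFACE

Orientations are given as [roll, pitch, yaw] about the fixed x, y, z axes, in that order (R = Rz(yaw) Ry(pitch) Rx(roll)).
In Python, from bench import robot, cams gives the robot as it stands.
- The arm moves only by the tool step_arm, never from a script. Its argument "plan" is a list that holds one entry, the list of rows, each a list of 5 numbers: the shift along the world's x, y, z in mm, then the turn about the world's z in rad, then the opening in per cent of the stroke, from 0 (shut) to 100 (fully open). In form: [[[tx, ty, tz, turn, fingers], ...]]. A call has 1 to 8 rows; each row is the pose to reach, as a shift and turn from the pose commanded when the call began; what a row does not reach only later rows make up. A row lasts 1/12 s, in which the tool goes at most 41.7 mm and 7.16 degrees, less where a joint would pass 70% of its speed; a pose out of reach is approached as far as the arm can. A call with a gripper value outside its range is refused whole. The fingers move at their own pace and stop on an object; the grip force is fixed at half the most. Time passes only in rows, so rows that repeat a pose let the fingers close. It gives the time, the measured TCP pose, the force and the opening at its end, in the units of the state.
- robot.get_obs(): the state, without advancing time (a new reading comes with each control period).
- cams.snapshot(name): name is "scene" or "side" or "wrist"; returns a dict with "frame" (480x640x3 uint8, red, green, blue), "camera_matrix" (3x3 intrinsics, pixels), "origin" and "attitude" of the camera in the world; the wrist camera has in their place "T_tool_cam" (4x4, takes a point from camera to tool coordinates, whose origin is the TCP and whose axes are the flange's). Camera axes: x right, y down, z forward; pixel columns grow to the right and rows downward; lengths in m; the calibration is good to about 2 mm. A picture is of the moment at which its call begins: read the wrist's pose just before it. There is no depth.
- robot.close_job(): hands the job in, once; it reports no verdict.
The state is a dict: "time": time; "joint_positions": joint angles; "qvel": joint speeds; "joint_torque": joint torques, N m; "tool_pos": TCP position; "ee_rot": TCP orientation; "wrist_force": force on the tool from outside, world axes, zero at the start; "wrist_torque": the same for the moment, N m; "width": finger opening in m.
Only numpy, scipy, OpenCV 4.12 (cv2) and the standard library are available. Lean on these libraries where they do the work, as an engineer would, in place of code of your own. Each camera call takes 0.05 s, during which the arm holds its last target. There are 200 camera calls.

## Working session

There is one attempt and no reset: what is moved stays moved. The work goes in short steps, Python scripts to look and compute and a tool call to move; the robot and the scene stay as the last step left them, time stands still between calls to the robot, and variables do not carry over. Pictures are saved under pics/ and viewed, about 8 in all and at most 12, crops included, and the job is handed in when it is done.

Besides the shell and the picture viewer there is one more tool, called as name(argument=value, ...), one argument or row to a line, values as JSON. step_arm: Moves the arm, as the interface text tells. Its arguments: {"type":"object","properties":{"plan":{"type":"array"}},"required":["plan"]}

```bash
mkdir -p pics; cat > h.py <<'E'
from bench import robot, cams
import numpy as np, cv2
from scipy.spatial.transform import Rotation as Ro
def rot(a):
    a=np.array(a,float)
    if a.shape==(3,3): return a
    return (Ro.from_euler('xyz',a) if a.size==3 else Ro.from_quat(a)).as_matrix()
def snap(name):
    o=robot.get_obs(); s=cams.snapshot(name); K=np.array(s['camera_matrix'])
    if name=='wrist':
        T=np.array(s['T_tool_cam']); Rt=rot(o['ee_rot']); R=Rt@T[:3,:3]; p=Rt@T[:3,3]+o['tool_pos']
    else: R=rot(s['attitude']); p=np.array(s['origin'])
    return s['frame'],K,R,p
def save(f,n): cv2.imwrite('pics/'+n,cv2.cvtColor(f,cv2.COLOR_RGB2BGR))
def onz(uv,z,K,R,p):
    d=R@np.linalg.solve(K,[uv[0],uv[1],1.]); return p+d*(z-p[2])/d[2]
def proj(P,K,R,p):
    c=(np.atleast_2d(P)-p)@R; q=c@K.T; return q[:,:2]/q[:,2:]
E
python3 - <<'E'
from h import *
print(robot.get_obs())
import pickle
D={}
for n in('scene','side','wrist'):
    D[n]=snap(n); save(D[n][0],n+'0.png'); print(n,D[n][3],D[n][2][:,2])
    if n!='wrist': print(cams.snapshot(n)['attitude'])
pickle.dump(D,open('d0.pkl','wb'))
E
```

```text
{'time': 0.0, 'joint_positions': array([-1.38010067e+00,  8.79249469e-02,  1.37223175e+00, -2.77433109e-05,
        1.68358303e+00, -1.03090928e-01]), 'qvel': array([-9.94747363e-04, -1.58048994e-03, -1.41733506e-04,  2.85779058e-04,
        5.38307300e-04,  8.79058686e-06]), 'joint_torque': array([ 1.02186455e-03, -3.40181315e+01, -3.02427185e+01,  7.18986872e-02,
        3.29442741e-02, -1.68390143e-04]), 'tool_pos': array([ 0.15915628, -0.52590383,  0.20433201]), 'ee_rot': array([-3.13945414e+00, -1.93524746e-04,  2.93783282e-01]), 'wrist_force': array([ 0.00986359, -0.4397902 , -0.45980541]), 'wrist_torque': array([-0.00130576,  0.04893122, -0.02223027]), 'width': 0.09412651704894488}
scene [ 1.01255079 -0.69277202  0.8836544 ] [-0.4008215   0.60747661 -0.68579464]
[-2.32657898  0.01363995  0.57038941]
side [-0.07030505  0.68760707  0.80623696] [ 0.55433662 -0.58025555 -0.59666943]
[-2.21014120e+00 -1.17266419e-03 -2.37816288e+00]
wrist [ 0.22267677 -0.50685837  0.38402123] [-0.22117768 -0.0653784  -0.97303962]
```

View pics/scene0.png

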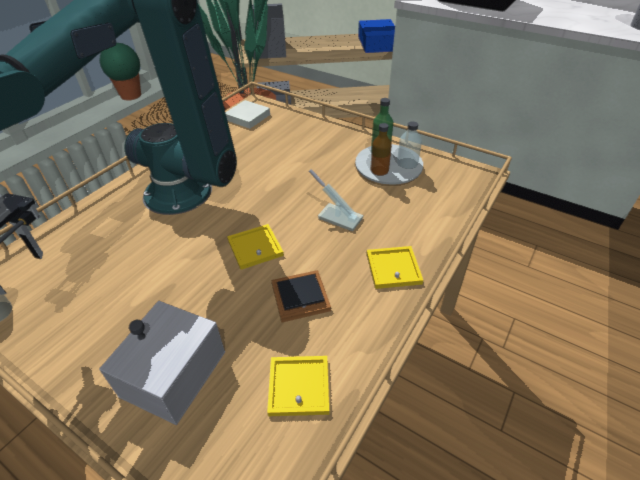

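View pics/side0.png

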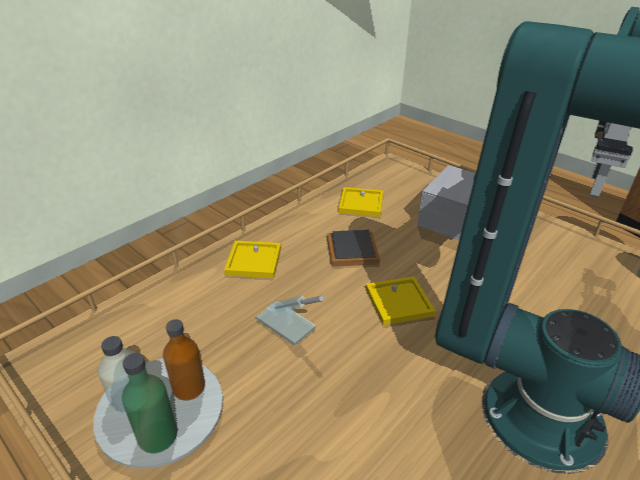

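The scene picture shows four tray-shaped things: yellow ones at (256,245), (395,267) and (299,385), and a wooden one with the slate at (301,294). The wooden one fits the description. The holder with the pick is at (338,205), the bottles at (390,150) and the ice box at (165,355). Next I'll confirm the tray and holder in an enlarged crop.

```bash
python3 - <<'E'
import pickle
from h import *
D=pickle.load(open('d0.pkl','rb'))
f=D['scene'][0]; g=D['side'][0]
a=cv2.resize(f[260:330,260:340],(400,350),interpolation=cv2.INTER_CUBIC)   #x5
b=cv2.resize(f[160:240,295:375],(400,400),interpolation=cv2.INTER_CUBIC) #x5
c=cv2.resize(g[220:275,315:395],(400,275),interpolation=cv2.INTER_CUBIC)[:200]
d=cv2.resize(g[285:350,250:330],(400,325),interpolation=cv2.INTER_CUBIC)
im=np.zeros((600,800,3),np.uint8)
c=cv2.resize(g[222:272,315:395],(400,250),interpolation=cv2.INTER_CUBIC)
a=cv2.resize(f[265:325,262:342],(400,300),interpolation=cv2.INTER_CUBIC)
b=cv2.resize(f[165:235,295:375],(400,350),interpolation=cv2.INTER_CUBIC)
im[:250,:400]=c; im[:300,400:]=a; im[250:575,:400]=d; im[300:,400:]=b[:300]
save(im,'crop1.png')
for n,uv in(('scene',(301,294)),('side',(353,247)),('scene',(342,216)),('side',(286,322))): print(n,uv,onz(uv,0.015,*D[n][1:]))
E
```

```text
scene (301, 294) [ 0.58788605 -0.14366531  0.015     ]
side (353, 247) [ 0.57828189 -0.13707127  0.015     ]
scene (342, 216) [0.52489242 0.16266857 0.015     ]
side (286, 322) [0.50787202 0.17422724 0.015     ]
```

View pics/crop1.png

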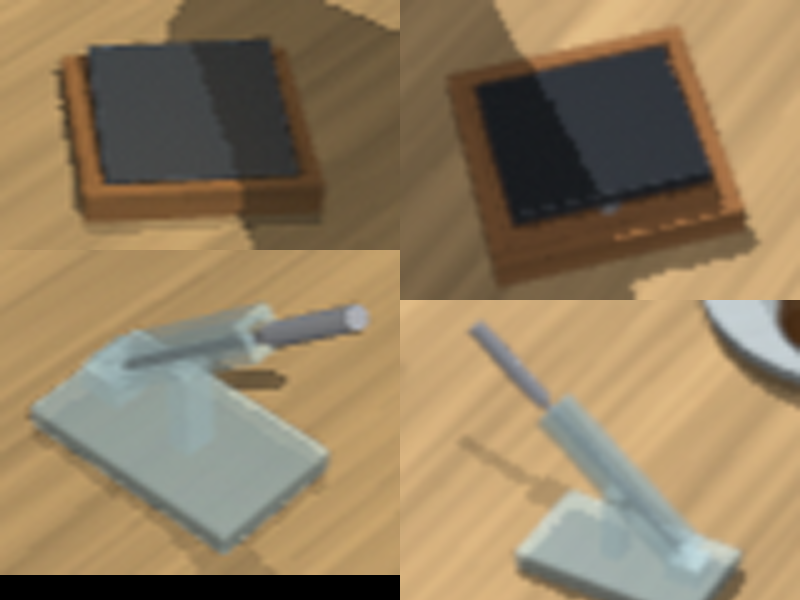

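The crop shows the wooden tray with the slate raised on its side nearest the scene camera: the lift pin shows under that edge at scene px (303.6,306.6). The pick's handle end is at scene (310.6,170.6) and side (321,298.8). Next I'll triangulate.

```bash
cat >> h.py <<'E'
def tri(views):
    A=np.zeros((3,3));b=np.zeros(3)
    for uv,(f,K,R,p) in views:
        d=R@np.linalg.solve(K,[uv[0],uv[1],1.]);d/=np.linalg.norm(d);M=np.eye(3)-np.outer(d,d);A+=M;b+=M@p
    x=np.linalg.solve(A,b); return x
E
python3 - <<'E'
import pickle
from h import *
D=pickle.load(open('d0.pkl','rb')); S=D['scene'];W=D['side']
np.set_printoptions(precision=4,suppress=True)
e=tri([((310.6,170.6),S),((321,298.8),W)]); j=tri([((324.6,185),S),((303,302),W)])
print('handle end',e,'junction',j,(e-j)/np.linalg.norm(e-j),np.linalg.norm(e-j))
print('reproj',proj([e,j],*S[1:]),proj([e,j],*W[1:]))
for uv in((272,280),(318,270.6),(331,307.4),(281.4,317.4)): print('rim',onz(uv,.017,*S[1:]))
for uv in((328,233.5),(332,264),(380,258.5)): print('rimside',onz(uv,.017,*W[1:]))
print('pin',onz((303.6,306.6),.016,*S[1:]))
for uv in((103,368),(175,420),(222,345),(160,302),(137,327)): print('ice',onz(uv,.116,*S[1:]))
# holder foot top z .014
for uv in((258,320.5-1),(295,342.5),(314.5,327.5)): print('foot side?',onz(uv,.014,*W[1:]))
E
```

```text
handle end [0.4152 0.1635 0.1375] junction [0.4609 0.1674 0.1015] [-0.7835 -0.0665  0.6178] 0.05834962098963207
reproj [[310.2115 170.6533]
 [324.4369 185.029 ]] [[320.4288 298.7266]
 [302.7689 301.9626]]
rim [ 0.5   -0.147  0.017]
rim [ 0.5827 -0.0576  0.017 ]
rim [ 0.6736 -0.1402  0.017 ]
rim [ 0.5893 -0.2275  0.017 ]
rimside [ 0.6656 -0.1344  0.017 ]
rimside [ 0.5689 -0.044   0.017 ]
rimside [ 0.4953 -0.1456  0.017 ]
pin [ 0.6157 -0.1728  0.016 ]
ice [ 0.4167 -0.5577  0.116 ]
ice [ 0.6085 -0.5547  0.116 ]
ice [ 0.5766 -0.3974  0.116 ]
ice [ 0.3893 -0.3888  0.116 ]
ice [ 0.398  -0.4594  0.116 ]
foot side? [0.5589 0.2113 0.014 ]
foot side? [0.4517 0.2015 0.014 ]
foot side? [0.4518 0.142  0.014 ]
```

step_arm(
  plan=[
    [[10,15,40,0,0],[40,40,70,-0.1,0],[70,65,80,-0.2,0],[100,90,80,-0.21,0],[130,115,80,-0.21,0],[160,140,80,-0.21,0],[190,165,80,-0.21,0],[220,190,80,-0.21,0]],
  ],
)

```text
time: 0.92
tool_pos: [0.3804, -0.3349, 0.2856]
ee_rot: [3.141, -0.0, 0.084]
wrist_force: [0.7, -0.7, -0.5]
width: 0.0442
```

step_arm(
  plan=[
    [[30,26,0,0,0],[60,52,0,0,0],[90,78,0,0,0],[120,104,0,0,0],[150,130,-20,0,0],[180,155,-40,0,0],[205,175,-60,0,0],[205,175,-60,0,0]],
  ],
)

```text
time: 1.58
tool_pos: [0.5857, -0.156, 0.2186]
ee_rot: [-3.135, 0.007, 0.09]
wrist_force: [-1.0, -0.1, -1.3]
width: 0.0006
```

```bash
python3 - <<'E'
import pickle
from h import *
w=snap('wrist'); save(w[0],'wrist1.png'); pickle.dump(w,open('w1.pkl','wb'))
o=robot.get_obs(); print(o['time'],o['tool_pos'],o['ee_rot'],o['width'],o['wrist_force'])
P=[[.584,-.143,.017],[.609,-.167,.032]]; print(proj(P,*w[1:]))
E
```

```text
1.6333 [ 0.58447191 -0.15833799  0.22066332] [-3.13768994  0.0071898   0.08854695] 0.0005545449193334452 [-0.35749764 -0.38744129  0.28084086]
[[303.49307741 215.58833014]
 [326.76531032 197.57138456]]
```

View pics/wrist1.png

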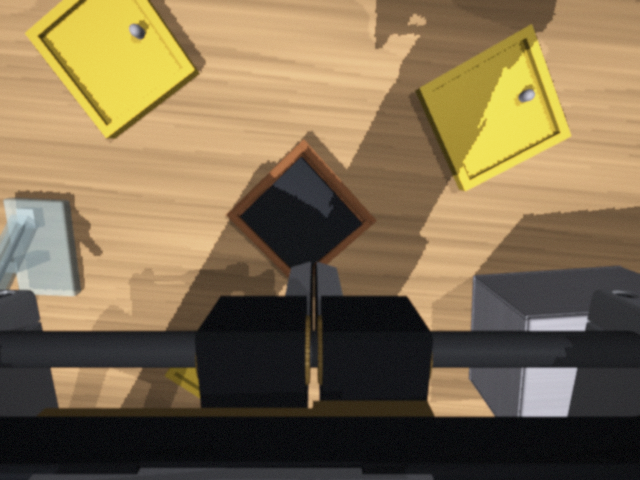

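The wrist view shows the tray's rim corners at left (228,215), top (305,142) and right (375,217), and the raised edge is the upper-right one. Next I'll compute the press point.

```bash
python3 - <<'E'
import pickle
from h import *
w=pickle.load(open('w1.pkl','rb'))
c=[onz(uv,.017,*w[1:]) for uv in((228,215),(305,142),(375,217))]
print(c); m=(c[0]+c[2])/2; n=(c[1]+c[2])/2-m; a=np.arctan2(n[1],n[0]); print('centre',m,'yaw',np.degrees(a),np.linalg.norm(n))
p=m[:2]+.035*np.array([np.cos(a),np.sin(a)]); print('press',p)
o=robot.get_obs(); print(o['tool_pos'],(p-o['tool_pos'][:2])*1e3)
E
```

```text
[array([ 0.57663353, -0.05601249,  0.017     ]), array([ 0.66567136, -0.13777832,  0.017     ]), array([ 0.58996939, -0.22533952,  0.017     ])]
centre [ 0.58330146 -0.140676    0.017     ] yaw -42.562091479110144 0.06044292373603432
press [ 0.60908053 -0.16434961]
[ 0.58447191 -0.15833799  0.22066332] [24.60861423 -6.01162178]
```

step_arm(
  plan=[
    [[12,-2,-30,0,0],[25,-4,-70,0,0],[25,-4,-105,0,0],[25,-4,-140,0,0],[25,-4,-165,0,0],[25,-4,-180,0,0],[25,-4,-180,0,0],[25,-4,-180,0,0]],
  ],
)

```text
time: 2.3
tool_pos: [0.6086, -0.1664, 0.0457]
ee_rot: [3.142, 0.001, 0.083]
wrist_force: [0.2, -0.8, 1.5]
width: 0.0004
```

step_arm(
  plan=[
    [[0,1,-8,0,0],[0,1,-14,0,0],[0,1,-17,0,0],[0,1,-20,0,0],[0,1,-23,0,0],[0,1,-26,0,0],[0,1,-28,0,0],[0,1,-28,0,0]],
  ],
)

```text
time: 2.97
tool_pos: [0.6101, -0.1648, 0.0183]
ee_rot: [3.14, -0.002, 0.084]
wrist_force: [2.1, -1.5, 5.7]
width: 0.0004
```

step_arm(
  plan=[
    [[0,0,-1,0,0],[0,0,-2,0,0],[0,0,-2,0,0],[0,0,-2,0,0]],
  ],
)

```text
time: 3.3
tool_pos: [0.6102, -0.1648, 0.0182]
ee_rot: [3.14, -0.002, 0.084]
wrist_force: [-1.1, -1.0, 11.2]
width: 0.0002
```

step_arm(
  plan=[
    [[0,0,-1,0,0],[0,0,-2,0,0],[0,0,-2,0,0],[0,0,-2,0,0]],
  ],
)

```text
time: 3.63
tool_pos: [0.6102, -0.1649, 0.0182]
ee_rot: [3.14, -0.003, 0.084]
wrist_force: [-4.1, -0.1, 19.0]
width: 0.0008
```

step_arm(
  plan=[
    [[0,0,10,0,0],[0,0,45,0,0],[0,0,80,0,0],[0,0,115,0,0],[-10,15,145,0,0],[-25,45,170,0,0],[-40,75,190,0,0],[-40,75,200,0,20]],
  ],
)

```text
time: 4.3
tool_pos: [0.5676, -0.0846, 0.2166]
ee_rot: [-3.139, -0.001, 0.089]
wrist_force: [1.0, -0.2, 0.3]
width: 0.0043
```

```bash
python3 - <<'E'
import pickle
from h import *
D=pickle.load(open('d0.pkl','rb')); S=D['scene'];W=D['side']
# turntable outline and bottle bases
for uv in((95,408),(222,405),(150,455),(165,365)): print('tt side',onz(uv,.02,*W[1:]))
for uv in((356,163),(424,165),(390,183)): print('tt scene',onz(uv,.02,*S[1:]))
for n,a,b,h in(('green',(382,101),(134,363),.22),('amber',(379,124),(176,326),.19),('clear',(412,125),(112,344),.17)):
    print(n,tri([(a,S),(b,W)]),onz(a,h,*S[1:]),onz(b,h,*W[1:]))
f,K,R,p=snap('side'); s=snap('scene')
im=np.vstack([cv2.resize(f[222:272,315:395],(480,300),interpolation=cv2.INTER_CUBIC),cv2.resize(s[0][272:322,262:342],(480,300),interpolation=cv2.INTER_CUBIC)])
save(im,'coaster.png')
E
```

```text
tt side [0.59933468 0.56995912 0.02      ]
tt side [0.43634729 0.40485835 0.02      ]
tt side [0.44552947 0.54945228 0.02      ]
tt side [0.5926616  0.42615208 0.02      ]
tt scene [0.42927642 0.41694318 0.02      ]
tt scene [0.62991995 0.52637848 0.02      ]
tt scene [0.57694291 0.37651967 0.02      ]
green [0.46239703 0.51899759 0.21331735] [0.46668874 0.50147763 0.22      ] [0.46067746 0.52260613 0.22      ]
amber [0.50362596 0.42197252 0.19005685] [0.5019822  0.41710998 0.19      ] [0.50803551 0.42356521 0.19      ]
clear [0.57464814 0.51073284 0.16308608] [0.57839388 0.49734466 0.17      ] [0.5692542  0.51316812 0.17      ]
```

View pics/coaster.png

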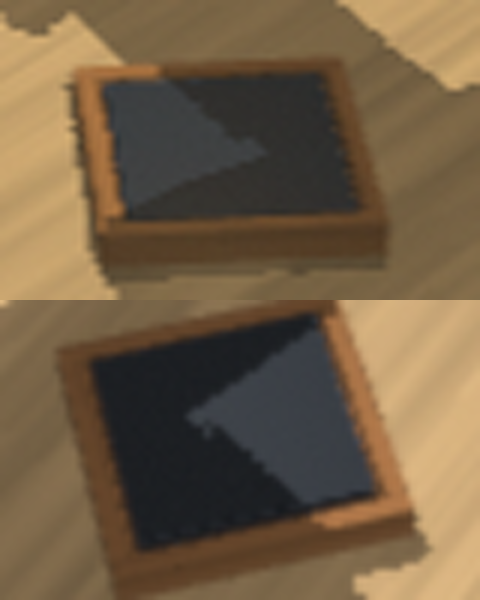

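Both views now show the slate flat inside the rim. Next I'll go above the pick.

step_arm(
  plan=[
    [[-16,32,10,0,60],[-32,64,10,0,60],[-48,96,10,0,60],[-64,128,10,0,60],[-80,160,10,0,60],[-96,192,10,0,60],[-112,224,10,0,60],[-129,255,10,0,60]],
  ],
)

```text
time: 5.07
tool_pos: [0.4389, 0.166, 0.2205]
ee_rot: [3.141, 0.006, 0.082]
wrist_force: [0.5, 0.5, 0.3]
width: 0.0562
```

step_arm(
  plan=[
    [[0,0,0,0,60],[0,0,0,0,60],[0,0,0,0,60]],
  ],
)

```text
time: 5.32
tool_pos: [0.4402, 0.1647, 0.2216]
ee_rot: [3.14, 0.004, 0.083]
wrist_force: [0.2, 0.2, -0.0]
width: 0.0562
```

```bash
python3 - <<'E'
import pickle
from h import *
w=snap('wrist'); save(w[0],'wrist2.png'); pickle.dump(w,open('w2.pkl','wb'))
o=robot.get_obs(); print(o['time'],o['tool_pos'],o['ee_rot'],o['width'])
print(proj([[.415,.1635,.1426],[.440,.166,.122],[.461,.168,.106]],*w[1:]))
E
```

```text
5.3667 [0.4405506  0.16434566 0.22191494] [3.14039520e+00 2.90572937e-03 8.21776404e-02] 0.05675552272643374
[[312.46564327 272.43171516]
 [312.03164737 236.57302779]
 [311.8051736  209.31304103]]
```

View pics/wrist2.png

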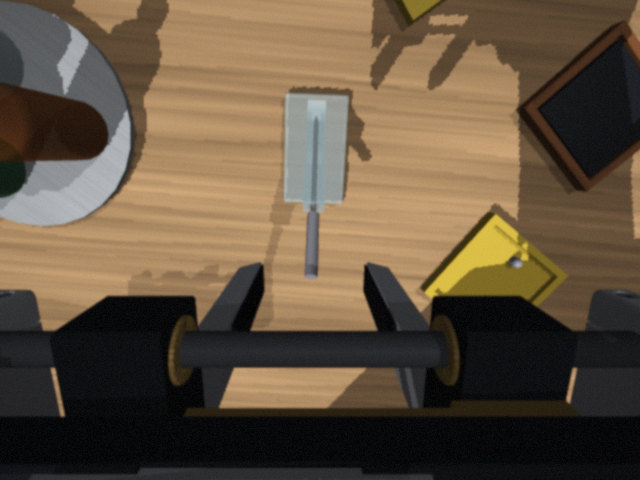

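The wrist view shows the handle from (313,211) to (311,276), centred between the fingers and as predicted. Next I'll measure its yaw and the correction.

```bash
python3 - <<'E'
import pickle
from h import *
w=pickle.load(open('w2.pkl','rb'))
a=onz((311,275),.1426,*w[1:]); b=onz((313,211),.1058,*w[1:]); c=onz((316.5,120),.03,*w[1:])
print(a,b,c,np.degrees(np.arctan2((b-a)[1],(b-a)[0])),np.degrees(np.arctan2((c-a)[1],(c-a)[0])),np.linalg.norm(a-b))
print('grip',a+(b-a)*32/60)
E
```

```text
[0.41269192 0.16450858 0.1426    ] [0.45954677 0.1668112  0.1058    ] [0.54408917 0.17022873 0.03      ] 2.813460729028684 2.492699344423762 0.05962314516124557
grip [0.43768117 0.16573664 0.12297333]
```

step_arm(
  plan=[
    [[-2,0,-35,-0.025,60],[-2,0,-75,-0.025,60],[-2,0,-105,-0.025,60],[-2,0,-121,-0.025,60],[-2,0,-121,-0.025,60],[-2,0,-121,-0.025,40],[-2,0,-121,-0.025,20],[-2,0,-121,-0.025,0]],
  ],
)

```text
time: 6.03
tool_pos: [0.44, 0.1654, 0.1046]
ee_rot: [-3.141, -0.004, 0.058]
wrist_force: [0.3, -0.7, 0.5]
width: 0.0398
```

step_arm(
  plan=[
    [[0,0,0,0,0],[0,0,0,0,0],[0,0,0,0,0],[0,0,0,0,0],[0,0,0,0,0],[0,0,0,0,0]],
  ],
)

```text
time: 6.53
tool_pos: [0.4384, 0.1656, 0.1028]
ee_rot: [3.141, -0.001, 0.059]
wrist_force: [0.1, 0.2, 0.7]
width: 0.0101
```

step_arm(
  plan=[
    [[-4,0,3,0,0],[-9,0,8,0,0],[-15,-1,13,0,0],[-23,-1,19,0,0],[-31,-2,26,0,0],[-31,-2,26,0,0]],
  ],
)

```text
time: 7.03
tool_pos: [0.4063, 0.1637, 0.1304]
ee_rot: [-3.141, -0.002, 0.059]
wrist_force: [-0.2, 0.5, 0.3]
width: 0.0106
```

step_arm(
  plan=[
    [[-8,0,6,0,0],[-18,-1,15,0,0],[-28,-2,23,0,0],[-38,-2,32,0,0],[-48,-3,40,0,0],[-58,-3,49,0,0],[-69,-4,58,0,0],[-74,-4,62,0,0]],
  ],
)

```text
time: 7.7
tool_pos: [0.3321, 0.1596, 0.1918]
ee_rot: [-3.141, -0.001, 0.059]
wrist_force: [-0.5, -0.1, -0.3]
width: 0.0098
```

```bash
cat > look.py <<'E'
from h import *
import sys
def both(n,P,wx=160,wy=120):
    ims=[]
    for c in('side','scene'):
        f,K,R,p=snap(c); q=proj(P,K,R,p)[0]; x=int(np.clip(q[0]-wx/2,0,640-wx));y=int(np.clip(q[1]-wy/2,0,480-wy))
        print(c,'crop origin',x,y); ims.append(cv2.resize(f[y:y+wy,x:x+wx],(400,300),interpolation=cv2.INTER_CUBIC))
        np.savez(n+c+'.npz',f=f,K=K,R=R,p=p)
    save(np.vstack(ims),n+'.png')
E
python3 - <<'E'
from look import *
o=robot.get_obs(); print(o['time'],o['tool_pos'],o['wrist_force'],o['width'])
both('draw',[o['tool_pos']+[.05,0,-.02]])
E
```

```text
7.7 [0.33212698 0.15962685 0.19184314] [-0.49728827 -0.13166733 -0.28920496] 0.009842785102006675
side crop origin 254 232
scene crop origin 219 97
```

View pics/draw.png

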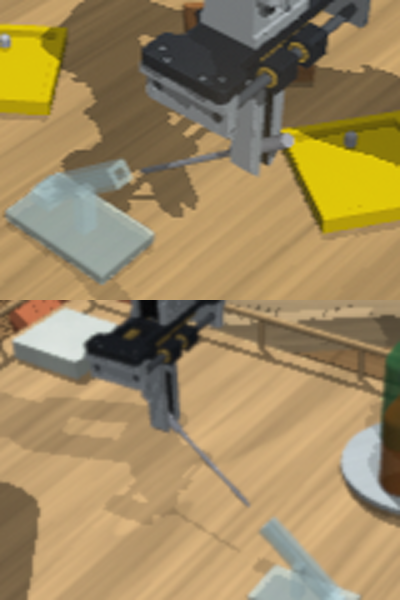

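The pick is fully out, with its tip clear of the mouth at side (311,301). The tool can only yaw, so I'll turn the pick in the grip: lay its shaft on the upper edge of the tube's mouth and lower the grip along an arc.

step_arm(
  plan=[
    [[0,0,15,0,0],[10,0,20,0,0],[25,1,20,0,0],[41,2,15,0,0],[41,2,0,0,0],[41,2,-10,0,0],[41,2,-16,0,0],[41,2,-16,0,0]],
  ],
)

```text
time: 8.47
tool_pos: [0.3736, 0.1613, 0.1726]
ee_rot: [3.141, 0.002, 0.059]
wrist_force: [1.3, -0.9, -0.3]
width: 0.0102
```

step_arm(
  plan=[
    [[-4,0,-6,0,0],[-8,0,-13,0,0],[-12,0,-20,0,0],[-16,0,-28,0,0],[-19,0,-35,0,0],[-22,0,-42,0,0],[-22,0,-42,0,0]],
  ],
)

```text
time: 9.05
tool_pos: [0.3506, 0.1613, 0.1305]
ee_rot: [3.141, 0.003, 0.059]
wrist_force: [0.1, 0.0, 1.1]
width: 0.0101
```

```bash
python3 - <<'E'
from look import *
o=robot.get_obs(); print(o['time'],o['tool_pos'],o['wrist_force'],o['width'])
both('piv1',[o['tool_pos']+[.05,0,.0]])
E
```

```text
9.05 [0.35064156 0.16131007 0.13054674] [0.05393888 0.04270103 1.10927901] 0.010072365407055221
side crop origin 246 244
scene crop origin 225 111
```

View pics/piv1.png

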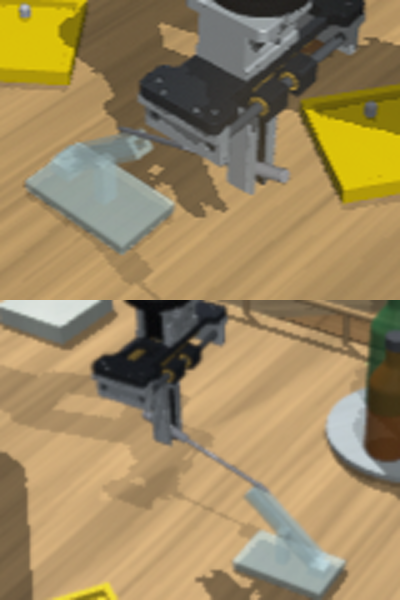

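The pick is turning: its tip is at side (294,296) and scene (332,187), riding on the tube's edge. Continuing down.

step_arm(
  plan=[
    [[-2,0,-8,0,0],[-4,0,-16,0,0],[-5,0,-24,0,0],[-5,0,-31,0,0],[-5,0,-36,0,0],[-5,0,-38,0,0],[-5,0,-38,0,0]],
  ],
)

```text
time: 9.73
tool_pos: [0.3466, 0.1614, 0.0936]
ee_rot: [3.141, 0.002, 0.059]
wrist_force: [-1.1, -0.7, 1.0]
width: 0.0101
```

```bash
python3 - <<'E'
from look import *
o=robot.get_obs(); print(o['time'],o['tool_pos'],o['wrist_force'],o['width'])
t=o['tool_pos']; g=t+[0,0,.019]; u=np.array([np.cos(.056),np.sin(.056),0]); ims=[]
for c in('side','scene'):
    f,K,R,p=snap(c); q=proj([g-.032*u,g+.146*u],K,R,p); print(c,q)
    for a in(-5,0,5,10): print(a,proj([g+.146*(u*np.cos(np.radians(a))-[0,0,np.sin(np.radians(a))])],K,R,p)[0],end=' ')
    x,y=(q.mean(0)-[50,37]).astype(int); print('origin',x,y)
    ims.append(cv2.resize(f[y:y+75,x:x+100],(400,300),interpolation=cv2.INTER_CUBIC))
save(np.vstack(ims),'piv2.png')
E
```

```text
9.7333 [0.34660149 0.16136314 0.09358361] [-1.06490977 -0.66171971  0.98722977] 0.010097874039676252
side [[360.64517294 332.82555465]
 [291.21900897 291.2865579 ]]
-5 [291.24813114 286.80261442] 0 [291.21900897 291.2865579 ] 5 [291.58175913 295.93884229] 10 [292.32605149 300.72901486] origin 275 275
scene [[281.89131777 167.83009797]
 [334.09591474 185.0709321 ]]
-5 [333.95559366 181.43653463] 0 [334.09591474 185.0709321 ] 5 [333.89399159 188.54299459] 10 [333.3586697  191.82693584] origin 257 139
```

View pics/piv2.png

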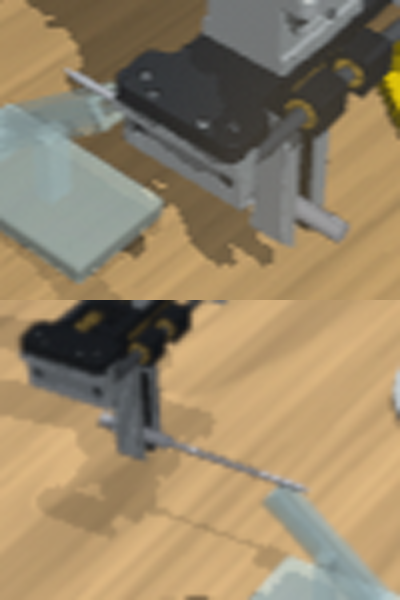

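The tip is at side (291.8,293) and scene (333,186.5), still about 2° below level in both views. I'll lower 5 mm more, then lift away.

step_arm(
  plan=[
    [[0,0,-3,0,0],[0,0,-5,0,0],[0,0,-5,0,0],[0,0,-5,0,0],[0,0,5,0,0],[-5,0,15,0,0],[-10,0,40,0,0],[-10,0,60,0,0]],
  ],
)

```text
time: 10.5
tool_pos: [0.336, 0.1615, 0.1559]
ee_rot: [3.141, 0.001, 0.059]
wrist_force: [0.4, -0.0, -1.4]
width: 0.0103
```

```bash
cat > lev.py <<'E'
from h import *
# find the thin pick's tip: angle whose projected shaft line best matches shaft pixels is judged by eye; print table
def table(n,yaw):
    o=robot.get_obs(); t=o['tool_pos']; g=t+[0,0,.019]; u=np.array([np.cos(yaw),np.sin(yaw),0]); ims=[]
    print(o['time'],t,o['ee_rot'],o['wrist_force'],o['width'])
    for c in('side','scene'):
        f,K,R,p=snap(c); q=proj([g-.032*u,g+.146*u],K,R,p); x,y=(q.mean(0)-[50,37]).astype(int)
        x=min(max(x,0),540);y=min(max(y,0),405)
        print(c,'handle end (crop)',(q[0]-[x,y])*4,[(a,((proj([g+.146*(u*np.cos(np.radians(a))-[0,0,np.sin(np.radians(a))])],K,R,p)[0]-[x,y])*4).round(1)) for a in(-5,0,5)])
        ims.append(cv2.resize(f[y:y+75,x:x+100],(400,300),interpolation=cv2.INTER_CUBIC))
    save(np.vstack(ims),n)
E
python3 -c "
from lev import *
table('lev1.png',.056)"
```

```text
10.5 [0.33596484 0.16147949 0.15593628] [3.14149532e+00 1.34396878e-03 5.90489340e-02] [ 0.38182418 -0.01825848 -1.41991996] 0.01032804011975824
side handle end (crop) [348.52821042 231.36974875] [(-5, array([56.4, 46.4])), (0, array([56.2, 65.8])), (5, array([57.6, 85.9]))]
scene handle end (crop) [ 93.58716237 116.30577143] [(-5, array([307.3, 167.9])), (0, array([308. , 183.4])), (5, array([307.3, 198.3]))]
```

View pics/lev1.png

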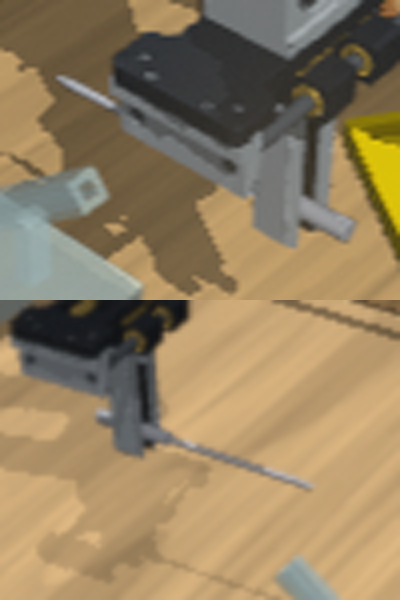

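The tip is at side crop (57,76) and scene crop (313,188), which puts the pick still 1.5–2.5° nose-down. I'll make one small repeat push, 5 mm lower.

step_arm(
  plan=[
    [[5,0,-35,0,0],[10,0,-58,0,0],[10,0,-64,0,0],[10,0,-67,0,0],[10,0,-70,0,0],[10,0,-70,0,0],[10,0,-55,0,0],[5,0,-20,0,0]],
  ],
)

```text
time: 11.27
tool_pos: [0.3398, 0.1607, 0.1316]
ee_rot: [3.139, 0.008, 0.059]
wrist_force: [0.0, -0.1, -1.1]
width: 0.0097
```

step_arm(
  plan=[
    [[2,-5,10,0,0],[10,-20,20,0,0],[22,-40,25,0,0],[38,-65,25,0,0],[54,-90,25,0,0],[70,-115,25,0,0],[86,-140,25,0,0],[102,-165,25,0,0]],
  ],
)

```text
time: 11.93
tool_pos: [0.4455, -0.0053, 0.1602]
ee_rot: [3.141, -0.002, 0.059]
wrist_force: [-0.3, 0.8, -0.8]
width: 0.01
```

step_arm(
  plan=[
    [[16,-25,0,0,0],[32,-50,0,0,0],[46,-75,-5,0,0],[60,-97,-12,0,0],[70,-115,-18,0,0],[77,-130,-24,0,0],[81,-137,-28,0,0],[82,-140,-29,0,0]],
  ],
)

```text
time: 12.6
tool_pos: [0.5264, -0.1447, 0.1296]
ee_rot: [-3.141, 0.001, 0.057]
wrist_force: [0.4, 0.9, -1.5]
width: 0.0101
```

step_arm(
  plan=[
    [[0,0,0,0,0],[0,0,0,0,0],[0,0,0,0,0],[0,0,0,0,0],[0,0,0,0,0],[0,0,0,0,0]],
  ],
)

```text
time: 13.1
tool_pos: [0.5263, -0.143, 0.1309]
ee_rot: [3.141, -0.001, 0.06]
wrist_force: [-0.6, 0.3, -0.2]
width: 0.01
```

```bash
python3 -c "
from lev import *
table('lev2.png',.059)"
```

```text
13.1 [ 0.52630418 -0.14298102  0.13093161] [ 3.14128480e+00 -6.63740176e-04  5.95680115e-02] [-0.5772796   0.30189634 -0.20905674] 0.009962223443631986
side handle end (crop) [318.12632846 197.46597918] [(-5, array([89. , 81.8])), (0, array([88.1, 98.6])), (5, array([ 88.4, 115.8]))]
scene handle end (crop) [70.48328008 95.50828925] [(-5, array([334.9, 187.7])), (0, array([335.7, 203.5])), (5, array([334.8, 218.3]))]
```

View pics/lev2.png

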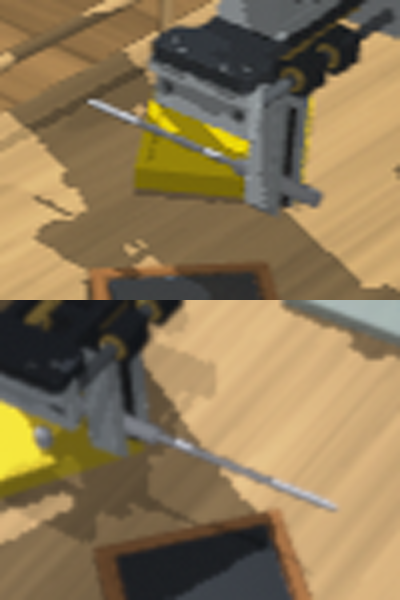

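The pick's tip is at side crop (88,101) and scene crop (337,209), within 1–2° of level. Its grip point is at z = 0.150 and its middle at about (0.583,-0.140), the slate's centre. Handing in.

```bash
python3 -c "
from h import *
o=robot.get_obs(); print(o['time'],np.abs(o['qvel']).max(),o['width']); print(robot.close_job())"
```

```text
13.2 0.004409818593793432 0.010164300954986407
the job is handed in; nothing more can be done
None
```

The slate coaster is pressed flat in the wooden tray, and the arm is holding the pick close to level over it. I handed the job in at 13.2 s of the 48 s allowed.

- **Coaster:** I pressed straight above the lift pin with the shut fingers. They stopped at 18.2 mm, while the push rose to 19 N. Both fixed cameras then showed the slate flat inside the rim. I did not view it again at the very end, and nothing touched the tray after the press.
- **Pick:** I gripped the handle and drew the pick out along the tube's axis with almost no extra force on the wrist. The tool can only turn about the vertical, so I levelled the pick by laying its shaft on the upper edge of the tube's mouth and lowering the grip. One repeat push corrected it from about 2° nose-down.
- **Final check:** The pick's middle is at about (0.583, -0.140), over the slate's centre, and its axis is 150 mm above the trolley top. The arm was still, with the gripper holding at 10 mm. The two cameras disagree slightly on level: the side view says about 0.7° nose-down and the scene view about 1.8°.
- **Left alone:** I kept the arm clear of the bottles and the ice box.

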